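# Clamp a test bar and spray it with the leaning can

## Robot

A 7-joint arm with a two-finger parallel gripper is mounted at the origin on the work surface. World frame = base frame: x ahead of the robot, y to its left, z up, the work surface at z = 0. Lengths are in mm, angles in rad, forces in N, time in s.
With the tool pointing down it reaches from about 400 to 900 mm from the base axis. Payload 5.6 kg.
Tool frame: the origin (TCP) lies at the very end of the fingers, on their centre line; the grasp point (between the pads) lies 19 mm behind it (robot.pinch_z is the distance from the TCP to the grasp point, in mm); z points along the fingers, y is the line along which they close (so a half turn about z gives the same grasp; the last joint's range is limited). The gripper opens to 92 mm and grips with 3 to 60 N. Pads are 20 mm wide; open, the fingers measure 128 mm over their backs; the gripper's body (75 mm by 189 mm) begins 69 mm behind the grasp point.
Start: joints at [1.278, 0.468, -0.012, 1.603, 0.006, 1.071, -0.056], TCP at [160.643, -629.845, 179.392] pointing down, gripper open.
Joint ranges: [-2.53, 2.53], [-0.31, 2.02], [-1.57, 1.55], [0.28, 2.44], [-1.29, 4.43], [0.15, 1.84], [-2.92, 2.92]. Speed limits (rad/s): [2.57, 2.57, 3.14, 3.14, 3.14, 3.14, 3.14].

## Interface

Orientations are given as a unit quaternion [x, y, z, w].
In Python, from workcell import robot gives the robot as it stands.
- The arm moves only by the shell command python3 -m jog 'ROWS' [FORCE]. ROWS is a JSON object of lists of equal length, an entry for each row: "dp": the shift along the tool's x, y, z as a fraction of full scale, a list of three; "rotation": the turn, a rotation vector about the tool's x, y, z as a fraction of full scale, a list of three; "jaw": the closure, from -1 (fully open) to 1 (shut). A call has exactly 5 rows; each row is the pose to reach, as a shift and turn from the pose commanded when the call began, along the tool's axes at that moment; what a row does not reach only later rows make up. Full scale, the value 1, is 20 cm for a shift and 90 degrees for a turn. A row lasts 1/10 s, in which the tool goes at most 50 mm and 8.59 degrees, less where a joint would pass 70% of its speed; a pose out of reach is approached as far as the arm can. A call with a number of a shift or a turn outside -1 to 1 is refused whole. A call with a gripper value outside its range is refused whole. The fingers move at their own pace and stop on an object; FORCE is the grip in N (left out, the last holds). Time passes only in rows, so rows that repeat a pose let the fingers close, or fill a call up. It gives the time, the measured TCP pose, the force, the opening and the grip force at its end, in the units of the state.
- robot.read_state(): the state, without advancing time (a new reading comes with each control period).
- robot.camera(name): name is "scene" or "top"; returns a dict with "img" (384x512x3 uint8, red, green, blue), "range_z" (384x512 float32, mm along the optical axis (not along the pixel's ray), 0 where there is no reading), "camera_matrix" (3x3 intrinsics, pixels), "cam_to_world" (4x4, takes a point from camera to world coordinates). Camera axes: x right, y down, z forward; pixel columns grow to the right and rows downward; lengths in mm; the calibration is good to about 2 mm. A picture is of the moment at which its call begins.
- robot.finish_job(): hands the job in; it is judged then, once.
Trained networks look in the newest picture that a camera, given by its name, has taken for a name from the list of things; names that differ only in an ending like _2 or _b are one class to them, and where a whole thing is asked for, a point or a joint stands for the part that bears it (a point fixed in the world has none). Each returns a list of dicts, best first, with "score" (0 to 1); they miss things now and then, are a little off and sometimes report something else, mostly with a low value. They report only what shows in the picture. A call takes as long as a camera call. They do not tell look-alikes from the thing itself.
- robot.find_in(camera, thing): "extent" ([left, top, width, height] in pixels, round what is visible of it).
The state is a dict: "clock": time; "joints": joint angles; "qd": joint speeds; "tau": joint torques, N m; "position": TCP position; "orientation": TCP orientation; "force": force on the tool from outside, world axes, zero at the start; "wrist_torque": the same for the moment, N m; "width": opening from 0.0 (shut) to 1.0 (fully open); "grip_force": force on a finger pad.
Only numpy, scipy, OpenCV 4.12 (cv2) and the standard library are available. Lean on these libraries where they do the work, as an engineer would, in place of code of your own. Each camera call takes 0.05 s, during which the arm holds its last target. There are 200 camera calls.

## Task

Lay the waisted metal test bar on the black pad of the spray station, lengthwise and centred on the pad, and swing the slotted bracket over it until its slot is fully down over the second bolt. Only with the bracket down, press the spray can's cap all the way in and let it spring back, then swing the bracket back over past upright to the open side, so that the bar lies free on the pad. Leave the plain bar, the carton and the beaker alone.

Things in the scene. Friction and masses are not known exactly. Their poses are not given: they have to be found in the camera images.
- testbar_mid (a point): Centre (half-way up) of the loose steel test bar, 120 x 46 x 26 mm, about 0.3 kg, lying flat: a flat bar with two wide ends and a waist in the middle. x is along its length, y across, z up. The waist is 24 mm wide over the middle 40 mm of the length; the ends, 46 mm wide, begin 30 mm either side of the centre.
- pad_top (a point): Centre of the top face of the black rubber pad (124 x 50 mm, top 30 mm over the bench) on the fixed spray station. Its axes are those of the station: x is along the pad, away from the robot, towards the can; y to the left, z up. The station's grey base plate, 12 mm high, reaches from 80 mm before to 280 mm beyond this point and 105 mm to either side. The bar is to lie centred here, its length along x.
- bracket (a joint): Angle of the slotted bracket about the left bolt (rad): 0 = down and level, slot over the second bolt; about 1.57 = upright; 2.7 = stop at the open left side. It starts open between 2.2 and 2.6. Stiff enough (0.12 N m) to stay where it is left. It swings in the upright y-z plane of the station, over the top.
- bracket_pivot (a point): Axis of the left bolt, about which the bracket swings (axis along the station's x). 80 mm left (+y) of pad_top's centre and 37 mm higher. The second bolt is 150 mm to the right (-y) of it at the same height. Each bolt stands on a 20 mm wide, 10 mm thick post (top 83 mm over the bench) on the far (+x) side of the bracket, which begins 8 mm beyond the bracket's middle plane. With the bar on the pad the lowered bracket passes 2 mm over the waist.
- bracket_tab (a point): Grip point on the free end of the bracket, in the middle of its section, 195 mm from the pivot; the bracket ends 20 mm further out. The bracket is a flat steel strip 10 mm thick (along the station's x) and 18 mm high. The part beyond the slot is free to pinch across the 10 mm, or to push.
- cap (a joint): How far the spray can's cap is pressed in (m): 0 = up, 0.008 = fully down. Spring: 2 N to start, 6 N fully down; it springs back by itself.
- cap_top (a point): Centre of the top face of the white round nozzle cap (34 mm across, 16 mm high) on the spray can, 150 mm beyond pad_top and 150 mm higher. z points out of the cap along the can's axis, which leans 32 degrees from vertical towards the pad (station -x); press against z. The can, 54 mm across, is fixed.
- guard_edge (a point): Middle of the lower front edge of the fixed clear splash guard, a level plate 112 mm wide (y) with a dark steel rim, 125 mm above the cap. From this edge it reaches 58 mm away from the robot, so it covers the cap from straight above; two thin rods carry it from behind the can, 52 mm either side of the middle; come in under it tilted, from the pad's side, along the can's axis.
- plainbar: Bystander: loose plain rectangular steel bar without a waist, 120 x 46 x 26 mm, origin under its centre, x along its length.
- carton: Bystander: loose cardboard carton, 110 x 130 x 70 mm, origin under its centre.
- beaker: Bystander: loose white ceramic beaker, 70 mm across, 90 mm high, origin under its centre.
There are look-alikes about, which are no part of the job. Leave any red look-alike of the part that bears testbar_mid alone.

How it is judged (in metres and radians):
On the way, in this order (a step that is already met when the one before it is completed fails the run):
1. the waisted bar lies on the pad, centred and in line, let go, bracket still open (z of testbar_mid in the frame of pad_top between 0.01 and 0.017 m and x of testbar_mid in the frame of pad_top between -0.014 and 0.014 m and y of testbar_mid in the frame of pad_top between -0.012 and 0.012 m and angle between the x axis of testbar_mid and the x axis of pad_top, either way round below 0.2 rad and angle between testbar_mid's own z axis and vertical below 0.08 rad and contact force between the fingers and testbar below 0.2 N and value of joint bracket above 1.6 rad), for 0.2 s.
2. the bracket is down over the bar, slot over the second bolt (z of testbar_mid in the frame of pad_top between 0.01 and 0.017 m and x of testbar_mid in the frame of pad_top between -0.014 and 0.014 m and y of testbar_mid in the frame of pad_top between -0.012 and 0.012 m and angle between the x axis of testbar_mid and the x axis of pad_top, either way round below 0.2 rad and angle between testbar_mid's own z axis and vertical below 0.08 rad and value of joint bracket below 0.06 rad), for 0.2 s.
3. the cap is pressed all the way in, with the bar clamped (z of testbar_mid in the frame of pad_top between 0.01 and 0.017 m and x of testbar_mid in the frame of pad_top between -0.014 and 0.014 m and y of testbar_mid in the frame of pad_top between -0.012 and 0.012 m and angle between the x axis of testbar_mid and the x axis of pad_top, either way round below 0.2 rad and angle between testbar_mid's own z axis and vertical below 0.08 rad and value of joint cap above 0.0065 m and value of joint bracket below 0.08 rad), for 0.02 s.
4. the cap has sprung back, bracket still down (value of joint cap below 0.001 m and value of joint bracket below 0.08 rad), for 0.1 s.
5. the bracket is swung back past upright (value of joint bracket above 1.75 rad), for 0.1 s.
At the end, for the whole second after the job is handed in: The test bar lies at rest flat on the pad, within 14 mm lengthwise and 12 mm sideways of its centre and within 0.2 rad (11 degrees) of its direction; the bracket rests open beyond 1.75 rad; the cap is up (within 1 mm) (z of testbar_mid in the frame of pad_top between 0.01 and 0.017 m and x of testbar_mid in the frame of pad_top between -0.014 and 0.014 m and y of testbar_mid in the frame of pad_top between -0.012 and 0.012 m and angle between the x axis of testbar_mid and the x axis of pad_top, either way round below 0.2 rad and angle between testbar_mid's own z axis and vertical below 0.08 rad and contact force between the fingers and testbar below 0.2 N and value of joint bracket above 1.75 rad and value of joint cap below 0.001 m and linear speed of testbar below 0.02 m/s and velocity of joint bracket between -0.1 and 0.1 rad/s); the robot touches nothing.
It fails at once if the cap is pressed in (over 4 mm) while the bracket is not down (value of joint cap above 0.004 m and value of joint bracket above 0.1 rad).
It fails at once if the plain bar is moved more than 30 mm (distance of plainbar from where it was at the start of the episode above 0.03 m).
It fails at once if the carton is moved more than 30 mm (distance of carton from where it was at the start of the episode above 0.03 m).
It fails at once if the beaker is moved more than 30 mm (distance of beaker from where it was at the start of the episode above 0.03 m).
It also fails if it takes over 72 s, if anything falls off the work surface, if the arm or the gripper's body presses on something with over 40 N, if the wrist force passes 120 N, or if a joint passes its speed limit or range.

## Working session

There is one attempt and no reset: what is moved stays moved. The work goes in short steps, Python scripts to look and compute and a shell command to move; the robot and the scene stay as the last step left them, time stands still between calls to the robot, and variables do not carry over. Pictures are saved under pics/ and viewed, at most 10 in all, crops included, and the job is handed in when it is done.

```bash
mkdir -p pics; ls
cat > h.py <<'E'
import numpy as np, cv2
from workcell import robot
from scipy.spatial.transform import Rotation as R
def cloud(c):
    z=c["range_z"]; K=c["camera_matrix"]; v,u=np.mgrid[:z.shape[0],:z.shape[1]]
    p=np.stack([(u-K[0,2])/K[0,0]*z,(v-K[1,2])/K[1,1]*z,z],-1)
    T=c["cam_to_world"]; return p@T[:3,:3].T+T[:3,3]
def save(name,img,s=1.5):
    cv2.imwrite(f"pics/{name}.png",cv2.resize(img[:,:,::-1],None,fx=s,fy=s))
def rel(p_des,R_des):
    "shift/turn in fractions, from current state pose to wanted"
    s=robot.read_state(); R0=R.from_quat(s["orientation"])
    d=R0.inv().apply(np.array(p_des)-s["position"])/200
    r=(R0.inv()*R_des).as_rotvec()/(np.pi/2)
    return d.round(3),r.round(3)
E
python3 - <<'E'
from h import *
for n in ("scene","top"):
    c=robot.camera(n); save(n,c["img"]); np.savez(n+".npz",P=cloud(c),img=c["img"])
    print(n,c["cam_to_world"][:3,3].round(),c["camera_matrix"][0,0])
    for t in ("testbar_mid","pad_top","bracket","bracket_pivot","bracket_tab","cap_top","guard_edge","plainbar","carton","beaker"):
        print(t,[(np.round(d["extent"]).tolist(),round(d["score"],2)) for d in robot.find_in(n,t)][:4])
s=robot.read_state(); print({k:np.round(v,3) for k,v in s.items()})
E
```

```text
pics
scene [1593.   45.  964.] 394.73079538354875
testbar_mid [([218.0, 210.0, 19.0, 27.0], 0.81), ([215.0, 185.0, 32.0, 14.0], 0.66), ([142.0, 190.0, 17.0, 28.0], 0.62)]
pad_top [([258.0, 173.0, 126.0, 116.0], 0.84)]
bracket [([323.0, 183.0, 64.0, 32.0], 0.89), ([258.0, 175.0, 126.0, 115.0], 0.52)]
bracket_pivot [([258.0, 175.0, 127.0, 114.0], 0.84)]
bracket_tab [([258.0, 172.0, 128.0, 120.0], 0.2)]
cap_top [([295.0, 212.0, 11.0, 7.0], 0.56)]
guard_edge [([260.0, 173.0, 127.0, 118.0], 0.66), ([371.0, 227.0, 21.0, 39.0], 0.5)]
plainbar [([172.0, 196.0, 24.0, 26.0], 0.86), ([262.0, 171.0, 124.0, 120.0], 0.46)]
carton [([160.0, 226.0, 50.0, 44.0], 0.65)]
beaker [([372.0, 227.0, 24.0, 36.0], 0.76)]
top [ 312.  -45. 1365.] 370.8527441513475
testbar_mid [([361.0, 214.0, 20.0, 33.0], 0.93), ([275.0, 191.0, 22.0, 35.0], 0.77), ([271.0, 246.0, 35.0, 16.0], 0.62)]
pad_top [([132.0, 122.0, 121.0, 112.0], 0.72)]
bracket [([130.0, 186.0, 61.0, 20.0], 0.64)]
bracket_pivot [([133.0, 122.0, 118.0, 113.0], 0.59)]
bracket_tab [([130.0, 189.0, 62.0, 16.0], 0.68)]
cap_top [([212.0, 152.0, 8.0, 10.0], 0.5)]
guard_edge [([131.0, 123.0, 120.0, 114.0], 0.69), ([296.0, 147.0, 36.0, 35.0], 0.67), ([130.0, 183.0, 58.0, 21.0], 0.44)]
plainbar [([319.0, 205.0, 22.0, 32.0], 0.78)]
carton [([295.0, 145.0, 39.0, 35.0], 0.61)]
beaker [([134.0, 159.0, 19.0, 20.0], 0.94), ([136.0, 127.0, 114.0, 109.0], 0.33)]
{'clock': np.float64(1.1), 'joints': array([ 1.278,  0.467, -0.012,  1.603,  0.006,  1.071, -0.056]), 'qd': array([-0.   , -0.   , -0.001, -0.001, -0.   ,  0.001,  0.   ]), 'tau': array([-0.0000e+00, -5.2042e+01, -1.3000e-02, -2.4406e+01, -5.7000e-02,
        1.1000e-02,  0.0000e+00]), 'position': array([ 160.641, -629.825,  179.386]), 'orientation': array([ 0.992,  0.125, -0.   ,  0.   ]), 'force': array([0.183, 0.131, 0.877]), 'wrist_torque': array([0.043, 0.038, 0.062]), 'grip_force': np.float64(0.0), 'width': np.float64(1.003)}
```

Run:
```python
import numpy as np,cv2
a=np.load("top.npz")["img"]; save=lambda n,i,s:cv2.imwrite(f"pics/{n}.png",cv2.resize(i[:,:,::-1],None,fx=s,fy=s,interpolation=cv2.INTER_CUBIC))
save("top_c",a[110:280,120:390],2.9)
b=np.load("scene.npz")["img"]; save("scene_c",b[160:300,130:400],2.9)
```

```text
(no output)
```

View pics/top_c.png

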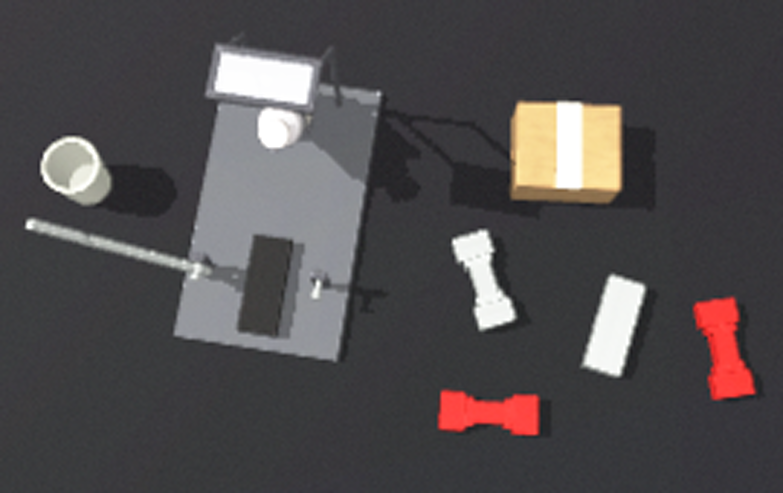

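View pics/scene_c.png

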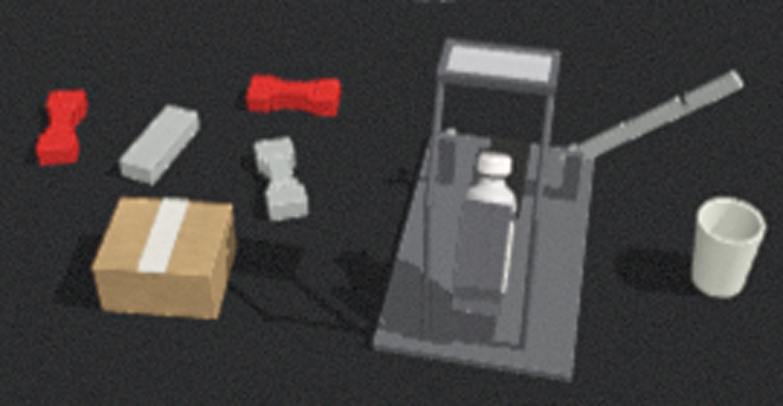

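The top crop shows the grey waisted bar at about image (287,207), the pad at (211,209) and the open bracket to the left, its tip at (131,187). Red look-alikes are at (289,252) and (369,230). The scene crop agrees, with the guard above the can.

Run:
```python
import numpy as np,cv2
d=np.load("top.npz"); P,img=d["P"],d["img"].astype(int)
def rect(box,m,name):
    l,t,r,b=box; M=np.zeros(P.shape[:2],bool); M[t:b,l:r]=m[t:b,l:r]
    q=P[M]; rc=cv2.minAreaRect(q[:,:2].astype(np.float32)); bx=cv2.boxPoints(rc)
    e=bx[1]-bx[0]; f=bx[2]-bx[1]; a=e if np.linalg.norm(e)>np.linalg.norm(f) else f
    print(name,M.sum(),np.round(rc[0]),np.round(rc[1]),"ang",np.degrees(np.arctan2(a[1],a[0])).round(1),"z",np.median(q[:,2]).round(1),"mean",q.mean(0).round())
Z=P[:,:,2]; br=img.sum(2); V,U=np.mgrid[:384,:512]
rect((272,185,302,228),(Z>18)&(Z<40),"bar")
rect((315,200,347,245),(Z>18)&(Z<40),"plain")
rect((198,188,226,230),(Z>24)&(Z<36)&(br<150),"pad")
rect((170,130,256,240),(Z>6)&(Z<20),"base")
rect((125,180,192,206),(Z>60),"bracket")
rect((205,145,228,165),(Z>150),"cap")
rect((185,120,240,150),(Z>250),"guard")
rect((222,200,234,216),(Z>60),"post2")
q=P[180:208,125:192].reshape(-1,3); q=q[q[:,2]>60]; print(q[np.argsort(q[:,0]*0+q[:,2])][[0,10,-10,-1]].round())
rect((125,150,165,185),(Z>60),"beaker"); rect((290,140,340,185),(Z>50),"carton")
d=np.load("scene.npz"); P,img=d["P"],d["img"].astype(int)
Z=P[:,:,2]
rect((285,208,312,222),(Z>140)&(Z<220),"cap-s")
q=P[175:220,320:392].reshape(-1,3); q=q[(q[:,2]>75)&(q[:,1]>100)]; q=q[np.argsort(q[:,1])]; print(len(q),q[[0,5,len(q)//2,-5,-1]].round())
rect((205,200,245,240),(Z>18)&(Z<40),"bar-s")
```

```text
bar 331 [ 544. -168.] [121.  46.] ang 18.1 z 25.3 mean [ 543. -168.   25.]
plain 421 [ 488. -333.] [ 46. 120.] ang -17.7 z 25.4 mean [ 487. -332.   25.]
pad 9 [531.  83.] [  1. 109.] ang -7.2 z 27.1 mean [535.  82.  29.]
base 3966 [617.  99.] [398. 301.] ang 4.9 z 11.3 mean [617.  90.  11.]
bracket 277 [477. 133.] [476.  90.] ang 57.7 z 139.6 mean [544. 247. 180.]
cap 219 [524.   7.] [432.  62.] ang 21.9 z 181.5 mean [680.  74. 238.]
guard 749 [537.  56.] [476. 128.] ang 9.0 z 312.6 mean [697.  83. 319.]
post2 36 [526.  36.] [32. 18.] ang 0.5 z 75.6 mean [528.  37.  76.]
[[ 557.  175.   61.]
 [ 530.  183.   70.]
 [ 312.  -45. 1365.]
 [ 312.  -45. 1365.]]
beaker 171 [495. 167.] [559.  67.] ang 46.4 z 82.4 mean [662. 341. 102.]
carton 1091 [ 529. -206.] [155. 519.] ang -20.0 z 69.3 mean [ 704. -271.   70.]
cap-s 77 [690.  88.] [31. 31.] ang -13.4 z 181.2 mean [696.  87. 180.]
424 [[737. 134. 315.]
 [726. 135. 316.]
 [559. 262. 130.]
 [573. 350. 203.]
 [566. 355. 202.]]
bar-s 262 [ 575. -167.] [182.  75.] ang 0.3 z 27.0 mean [ 554. -166.   27.]
```

```bash
cat >> h.py <<'E'
def rect(P,box,m,name):
    l,t,r,b=box; M=np.zeros(P.shape[:2],np.uint8); M[t:b,l:r]=(m&(P[:,:,2]<900))[t:b,l:r]
    n,L,S,_=cv2.connectedComponentsWithStats(M,connectivity=8); M=L==1+S[1:,4].argmax()
    q=P[M]; rc=cv2.minAreaRect(q[:,:2].astype(np.float32)); bx=cv2.boxPoints(rc)
    e=bx[1]-bx[0]; f=bx[2]-bx[1]; a=e if np.linalg.norm(e)>np.linalg.norm(f) else f
    print(name,M.sum(),np.round(rc[0]),np.round(rc[1]),"ang",np.degrees(np.arctan2(a[1],a[0])).round(1),"z",np.median(q[:,2]).round(1),"mean",q.mean(0).round())
E
python3 - <<'E'
from h import *
d=np.load("top.npz"); P,img=d["P"],d["img"].astype(int); Z=P[:,:,2]; br=img.sum(2)
rect(P,(198,185,226,232),(Z>22)&(Z<38),"pad")
rect(P,(198,185,226,232),(br<190)&(Z>20),"pad-dark")
rect(P,(170,130,256,240),(Z>5)&(Z<38),"base")
rect(P,(125,180,192,206),(Z>60),"bracket")
rect(P,(205,145,228,165),(Z>150)&(Z<230),"cap")
rect(P,(185,120,240,150),(Z>270),"guard")
rect(P,(222,200,234,216),(Z>60),"post2")
q=P[180:208,125:192].reshape(-1,3); q=q[(q[:,2]>60)&(q[:,2]<400)]; q=q[np.argsort(q[:,1])]; print(q[::12].round())
d=np.load("scene.npz"); P=d["P"]; Z=P[:,:,2]
rect(P,(285,208,312,222),(Z>140)&(Z<220),"cap-s")
rect(P,(320,175,392,220),(Z>70)&(Z<260),"bracket-s")
E
```

```text
pad 468 [531. 108.] [ 51. 124.] ang -7.9 z 29.2 mean [531. 107.  29.]
pad-dark 265 [532. 105.] [ 46. 119.] ang -7.9 z 29.2 mean [532. 104.  29.]
base 4489 [631.  96.] [215. 362.] ang -8.1 z 11.7 mean [608.  92.  13.]
bracket 267 [552. 265.] [182.  27.] ang 86.3 z 137.1 mean [553. 258. 136.]
cap 137 [692.  85.] [43. 52.] ang -5.3 z 175.0 mean [693.  84. 171.]
guard 736 [708.  84.] [113.  77.] ang 82.4 z 312.7 mean [699.  84. 312.]
post2 36 [526.  36.] [32. 18.] ang 0.5 z 75.6 mean [528.  37.  76.]
[[542. 174.  67.]
 [543. 179.  79.]
 [547. 183.  75.]
 [551. 188.  71.]
 [553. 193.  64.]
 [545. 199.  85.]
 [547. 208.  94.]
 [548. 219. 108.]
 [546. 228. 113.]
 [545. 238.  99.]
 [554. 247. 126.]
 [555. 255. 136.]
 [550. 265. 147.]
 [550. 273. 143.]
 [552. 282. 134.]
 [553. 291. 162.]
 [555. 301. 153.]
 [562. 307. 180.]
 [561. 315. 185.]
 [566. 323. 194.]
 [567. 330. 200.]
 [566. 338. 206.]
 [568. 346. 211.]]
cap-s 77 [690.  88.] [31. 31.] ang -13.4 z 181.2 mean [696.  87. 180.]
bracket-s 390 [565. 264.] [180.  34.] ang 78.4 z 139.8 mean [561. 268. 140.]
```

```bash
cat >> h.py <<'E'
SX=np.array([.9903,-.1392,0]); SY=np.array([.1392,.9903,0]); PAD=np.array([531.5,108,30.])
def st(x,y,z): return PAD+x*SX+y*SY+[0,0,z]   # station coords, z over pad top
def down(psi,tilt=0):
    p=np.radians(psi); X=np.array([np.cos(p),np.sin(p),0]); Zt=np.array([0,0,-1.]); 
    Rm=np.stack([X,np.cross(Zt,X),Zt],1)
    return R.from_rotvec(-np.radians(tilt)*np.cross([0,0,1],SX))*R.from_matrix(Rm)
def pr(p,Rd):
    s=robot.read_state(); d,r=rel(p,Rd); print("dp",d.tolist(),"rot",r.tolist(),"| clock",s["clock"],"pos",np.round(s["position"],1),"F",np.round(s["force"],1),"w",round(s["width"],3),"grip",round(s["grip_force"],1))
E
python3 - <<'E'
from h import *
pr([544,-168,120],down(18.1))
print(down(0,32).as_matrix().round(2)[:,2])
E
```

```text
dp [2.428, -1.764, 0.297] rot [-0.0, 0.0, -0.042] | clock 1.1 pos [ 160.6 -629.8  179.4] F [0.2 0.1 0.9] w 1.003 grip 0.0
[ 0.52 -0.07 -0.85]
```

```bash
python3 -m jog '{"dp":[[0.81,-0.59,0.1],[0.81,-0.59,0.1],[0.81,-0.59,0.1],[0.81,-0.59,0.1],[0.81,-0.59,0.1]],"rotation":[[0,0,0],[0,0,0],[0,0,0],[0,0,0],[0,0,0]],"jaw":[-0.3,-0.3,-0.3,-0.3,-0.3]}' 20
python3 -m jog '{"dp":[[0.81,-0.59,0.1],[0.81,-0.59,0.1],[0.81,-0.59,0.1],[0.81,-0.59,0.1],[0.81,-0.59,0.1]],"rotation":[[0,0,0],[0,0,0],[0,0,0],[0,0,0],[0,0,0]],"jaw":[-0.3,-0.3,-0.3,-0.3,-0.3]}'
python3 -m jog '{"dp":[[0.81,-0.59,0.1],[0.81,-0.59,0.1],[0.81,-0.59,0.1],[0.81,-0.59,0.1],[0.81,-0.59,0.1]],"rotation":[[0,0,-0.042],[0,0,-0.042],[0,0,-0.042],[0,0,-0.042],[0,0,-0.042]],"jaw":[-0.3,-0.3,-0.3,-0.3,-0.3]}'
python3 -c '
from h import *
pr([544,-168,8],down(18.1))'
```

```text
clock: 1.6
position: [294.0, -469.2, 159.1]
orientation: [0.992, 0.13, 0.001, -0.002]
force: [-0.2, -0.9, 0.0]
width: 0.648
grip_force: 0.0
clock: 2.1
position: [420.8, -314.9, 139.2]
orientation: [0.992, 0.13, 0.001, -0.001]
force: [-0.3, 0.1, 0.1]
width: 0.651
grip_force: 0.0
clock: 2.6
position: [547.8, -160.1, 119.1]
orientation: [0.987, 0.162, 0.001, -0.002]
force: [0.7, -0.4, 0.5]
width: 0.649
grip_force: 0.0
dp [-0.032, 0.033, 0.555] rot [-0.002, -0.002, 0.006] | clock 2.6 pos [ 547.8 -160.1  119.1] F [ 0.7 -0.4  0.5] w 0.649 grip 0.0
```

```bash
python3 -m jog '{"dp":[[-0.032,0.033,0.2],[-0.032,0.033,0.4],[-0.032,0.033,0.555],[-0.032,0.033,0.555],[-0.032,0.033,0.555]],"rotation":[[0,0,0],[0,0,0],[0,0,0],[0,0,0],[0,0,0]],"jaw":[-0.3,-0.3,-0.3,-0.3,-0.3]}' 25
python3 -m jog '{"dp":[[0,0,0],[0,0,0],[0,0,0],[0,0,0],[0,0,0]],"rotation":[[0,0,0],[0,0,0],[0,0,0],[0,0,0],[0,0,0]],"jaw":[1,1,1,1,1]}' 25
python3 -m jog '{"dp":[[0,0,0],[0,0,-0.2],[0,0,-0.4],[0,0,-0.6],[0,0,-0.6]],"rotation":[[0,0,0],[0,0,0],[0,0,0],[0,0,0],[0,0,0]],"jaw":[1,1,1,1,1]}'
python3 - <<'E'
from h import *
c=robot.camera("top"); save("held",c["img"][150:270,180:340],4)
pr(st(0,0,60),down(-8));
E
```

```text
clock: 3.1
position: [539.9, -176.0, 8.6]
orientation: [0.988, 0.157, -0.0, 0.0]
force: [0.4, 0.2, 0.3]
width: 0.652
grip_force: 0.0
clock: 3.6
position: [540.3, -175.1, 8.8]
orientation: [0.988, 0.157, 0.0, 0.0]
force: [-0.2, -0.2, 0.2]
width: 0.239
grip_force: 0.0
clock: 4.1
position: [544.0, -175.9, 134.0]
orientation: [0.988, 0.157, 0.005, 0.002]
force: [0.4, 0.2, -0.3]
width: 0.003
grip_force: 0.0
dp [0.389, -1.365, 0.203] rot [0.002, -0.003, 0.29] | clock 4.15 pos [ 542.1 -175.5  131.2] F [-0.2  0.   0.3] w 0.006 grip 0.0
```

View pics/held.png

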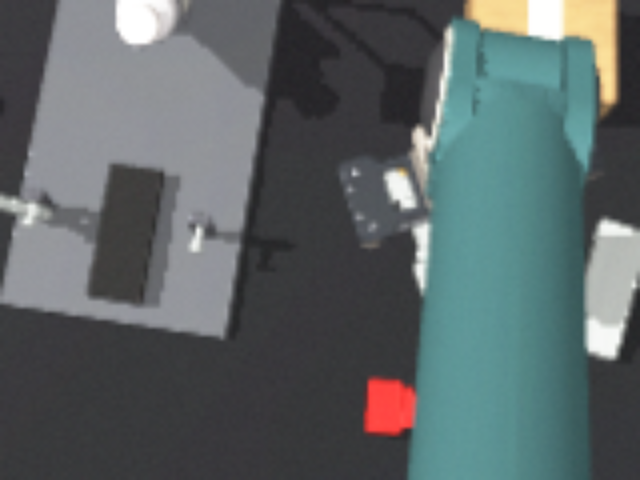

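The gripper is shut and empty. The bar still lies beneath it, with an edge visible at about crop (422,240), so I'll locate it in the scene camera.

Run:
```python
from h import *
c=robot.camera("scene"); save("sc2",c["img"][130:270,130:300],4)
P=cloud(c);Z=P[:,:,2]
b=c["img"].astype(int); red=(b[:,:,0]-b[:,:,1]>60)
rect(P,(205,190,245,245),(Z>20)&(Z<32)&~red,"bar-s")
P=np.load("scene.npz")["P"];b=np.load("scene.npz")["img"].astype(int); red=(b[:,:,0]-b[:,:,1]>60);Z=P[:,:,2]
rect(P,(205,190,245,245),(Z>20)&(Z<32)&~red,"bar-s before")
```

```text
bar-s 248 [ 548. -168.] [127.  45.] ang 18.0 z 27.3 mean [ 552. -167.   27.]
bar-s before 251 [ 548. -168.] [127.  46.] ang 18.5 z 27.1 mean [ 553. -167.   27.]
```

View pics/sc2.png

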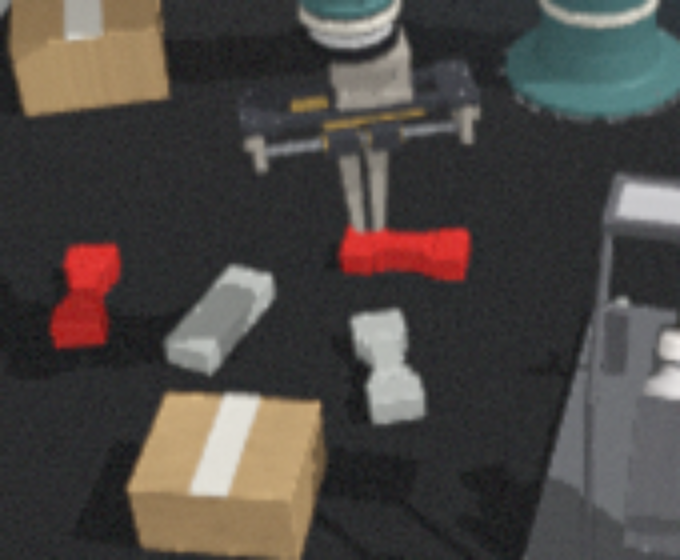

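The scene view shows the bar unmoved at crop (388,365). The lift started before the fingers had built up grip, so I'll retry deeper and with a longer close.

```bash
python3 -m jog '{"dp":[[0,0,0],[0,0,0],[0,0,0],[0,0,0],[0,0,0]],"rotation":[[0,0,0],[0,0,0],[0,0,0],[0,0,0],[0,0,0]],"jaw":[-0.3,-0.3,-0.3,-0.3,-0.3]}' 30
python3 -c '
from h import *
pr([545,-168,5],down(18.1))'
```

```text
clock: 4.7
position: [539.8, -174.9, 127.9]
orientation: [0.988, 0.157, -0.0, -0.0]
force: [0.2, -0.1, -0.2]
width: 0.419
grip_force: 0.0
dp [0.036, -0.024, 0.614] rot [-0.0, 0.0, -0.0] | clock 4.7 pos [ 539.8 -174.9  127.9] F [ 0.2 -0.1 -0.2] w 0.419 grip 0.0
```

```bash
python3 -m jog '{"dp":[[0.036,-0.024,0],[0.036,-0.024,0.1],[0.036,-0.024,0.3],[0.036,-0.024,0.5],[0.036,-0.024,0.614]],"rotation":[[0,0,0],[0,0,0],[0,0,0],[0,0,0],[0,0,0]],"jaw":[-0.3,-0.3,-0.3,-0.3,-0.3]}' 30
python3 -m jog '{"dp":[[0,0,0],[0,0,0],[0,0,0],[0,0,0],[0,0,0]],"rotation":[[0,0,0],[0,0,0],[0,0,0],[0,0,0],[0,0,0]],"jaw":[-0.3,1,1,1,1]}'
python3 -m jog '{"dp":[[0,0,0],[0,0,0],[0,0,0],[0,0,0],[0,0,0]],"rotation":[[0,0,0],[0,0,0],[0,0,0],[0,0,0],[0,0,0]],"jaw":[1,1,1,1,1]}'
```

```text
clock: 5.2
position: [544.1, -167.1, 2.8]
orientation: [0.988, 0.157, -0.001, -0.001]
force: [0.6, 0.6, 0.1]
width: 0.654
grip_force: 0.0
clock: 5.7
position: [546.3, -168.5, 6.9]
orientation: [0.988, 0.157, 0.001, 0.001]
force: [1.2, 0.2, 0.4]
width: 0.324
grip_force: 0.0
clock: 6.2
position: [545.4, -168.2, 5.5]
orientation: [0.988, 0.157, -0.0, 0.0]
force: [-0.6, -0.3, -0.4]
width: 0.007
grip_force: 0.0
```

Run:
```python
from h import *
s=robot.read_state(); print(np.round(s["position"],1),np.round(s["joints"],3),R.from_quat(s["orientation"]).as_matrix().round(2).tolist())
c=robot.camera("scene"); save("sc3",c["img"][100:270,130:330],3.9)
T=np.linalg.inv(c["cam_to_world"]);K=c["camera_matrix"]
for p in (s["position"],[545,-168,13],[542,-175.5,131],[0,0,0],[0,0,100]):
    q=K@(T[:3,:3]@np.array(p)+T[:3,3]); print(np.round(q[:2]/q[2],1))
```

```text
[ 545.4 -168.2    5.5] [ 0.406  0.584 -0.213  1.902  0.188  0.674 -1.175] [[0.95, 0.31, -0.0], [0.31, -0.95, -0.0], [-0.0, 0.0, -1.0]]
[226.5 222.8]
[226.4 221.2]
[222.1 194.8]
[278.7 146.9]
[279.  127.9]
```

View pics/sc3.png

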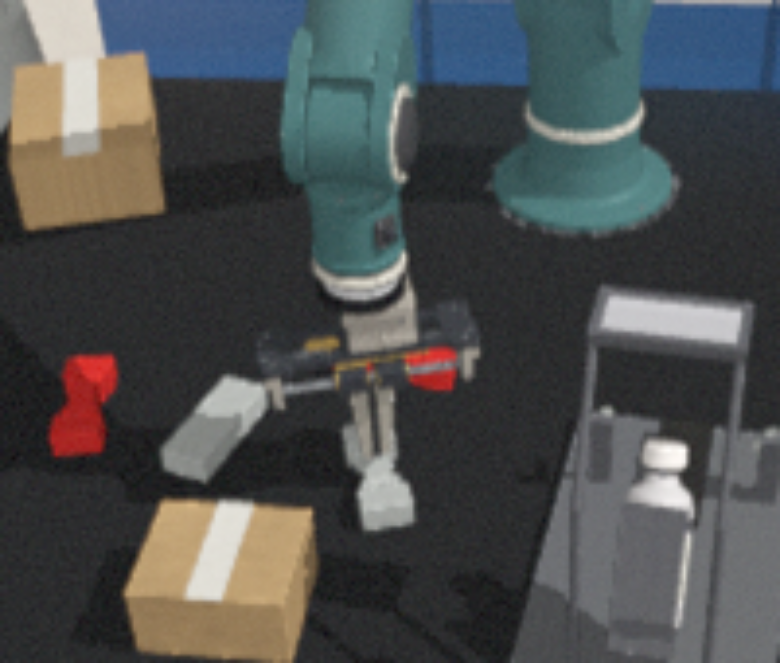

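```bash
python3 -m jog '{"dp":[[0,0,-0.2],[0,0,-0.4],[0,0,-0.6],[0,0,-0.6],[0,0,-0.6]],"rotation":[[0,0,0],[0,0,0],[0,0,0],[0,0,0],[0,0,0]],"jaw":[-0.3,-0.3,-0.3,-0.3,-0.3]}' 30
python3 - <<'E'
from h import *
for n in ("scene","top"):
    c=robot.camera(n); s=robot.read_state(); P=cloud(c); p=s["position"]; print(n,p.round(1),s["width"])
    if n=="scene": save("sc4",c["img"][150:240,180:270],6)
    Rm=R.from_quat(s["orientation"])
    q=P.reshape(-1,3); q=q[(np.hypot(*(q[:,:2]-p[:2]).T)<110)&(q[:,2]>50)&(q[:,2]<400)]
    L=Rm.inv().apply(q-p)
    for a in range(-80,200,10):
        k=L[(L[:,2]>=-a-10)&(L[:,2]<-a)]
        if len(k): print(a,len(k),k[:,0].min().round(),k[:,0].max().round(),k[:,1].min().round(),k[:,1].max().round())
E
```

```text
clock: 6.75
position: [545.8, -168.4, 126.3]
orientation: [0.988, 0.157, 0.001, 0.001]
force: [-0.6, 0.4, -0.4]
width: 0.419
grip_force: 0.0
scene [ 544.8 -168.2  125.1] 0.4622605876544049
30 1 8.0 8.0 23.0 23.0
40 19 1.0 16.0 -31.0 30.0
50 27 -4.0 13.0 -33.0 33.0
60 18 8.0 15.0 -33.0 32.0
70 26 -10.0 15.0 -33.0 34.0
80 24 -2.0 15.0 -34.0 36.0
90 35 -8.0 16.0 -34.0 36.0
100 27 -3.0 15.0 -34.0 37.0
110 20 5.0 18.0 -38.0 37.0
120 5 -13.0 33.0 -24.0 86.0
130 82 -12.0 36.0 -85.0 86.0
140 161 -32.0 35.0 -85.0 84.0
150 120 -25.0 38.0 -92.0 92.0
160 376 -30.0 35.0 -94.0 94.0
170 126 -26.0 36.0 -89.0 93.0
180 53 -14.0 29.0 -41.0 16.0
190 56 16.0 28.0 -41.0 17.0
top [ 544.3 -168.   124.3] 0.5087752391495519
110 1 -2.0 -2.0 -51.0 -51.0
120 8 -33.0 10.0 -87.0 86.0
130 12 -34.0 28.0 -64.0 -44.0
140 52 -33.0 29.0 -82.0 -35.0
150 14 -33.0 14.0 -95.0 90.0
160 288 -33.0 29.0 -95.0 95.0
170 25 -25.0 26.0 -93.0 87.0
180 7 -23.0 16.0 -41.0 -41.0
190 7 -19.0 10.0 -42.0 -41.0
```

View pics/sc4.png

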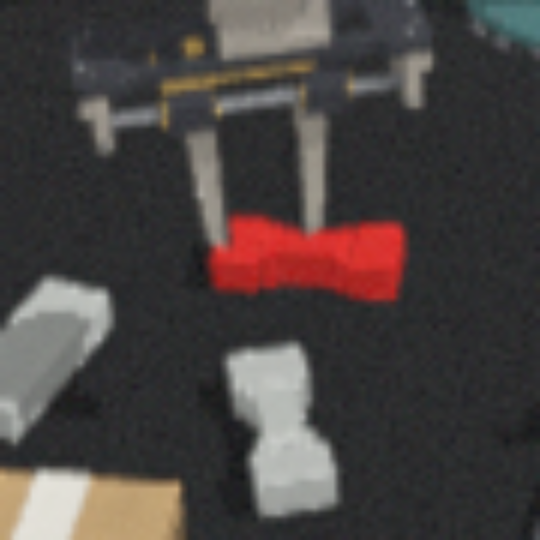

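The close-up and depth data show the real fingertips about 37 mm short of the reported TCP along the tool axis. The body starts at about 125 mm, not 88 mm. I'll include that offset from here on.

```bash
cat >> h.py <<'E'
OFF=37.
def tip(p,Rd): pr(np.array(p)+OFF*Rd.apply([0,0,1]),Rd)   # p = wanted true fingertip
E
python3 -m jog '{"dp":[[0,0,0.2],[0,0,0.4],[0,0,0.6],[0,0,0.74],[0,0,0.77]],"rotation":[[0,0,0],[0,0,0],[0,0,0],[0,0,0],[0,0,0]],"jaw":[-0.3,-0.3,-0.3,-0.3,-0.3]}' 30
python3 -m jog '{"dp":[[0,0,0],[0,0,0],[0,0,0],[0,0,0],[0,0,0]],"rotation":[[0,0,0],[0,0,0],[0,0,0],[0,0,0],[0,0,0]],"jaw":[-0.3,1,1,1,1]}'
python3 -m jog '{"dp":[[0,0,0],[0,0,0],[0,0,0],[0,0,0],[0,0,0]],"rotation":[[0,0,0],[0,0,0],[0,0,0],[0,0,0],[0,0,0]],"jaw":[1,1,1,1,1]}'
```

```text
clock: 7.35
position: [541.0, -166.9, -33.4]
orientation: [0.988, 0.157, -0.004, -0.002]
force: [0.4, 1.1, -0.2]
width: 0.648
grip_force: 0.0
clock: 7.85
position: [546.1, -168.4, -27.4]
orientation: [0.988, 0.157, 0.001, 0.0]
force: [-0.5, -0.5, -0.1]
width: 0.326
grip_force: 0.0
clock: 8.35
position: [545.9, -168.4, -27.7]
orientation: [0.988, 0.157, 0.0, 0.0]
force: [-1.8, 0.1, 5.9]
width: 0.257
grip_force: 30.0
```

```bash
python3 -m jog '{"dp":[[0,0,-0.2],[0,0,-0.4],[0,0,-0.6],[0,0,-0.6],[0,0,-0.6]],"rotation":[[0,0,0],[0,0,0],[0,0,0],[0,0,0],[0,0,0]],"jaw":[1,1,1,1,1]}'
python3 - <<'E'
from h import *
tip(st(0,0,100),down(-8)); tip(st(0,0,14),down(-8)); print(robot.read_state()["orientation"])
c=robot.camera("scene");P=cloud(c);Z=P[:,:,2]
s=robot.read_state(); p=s["position"]; near=np.hypot(P[:,:,0]-p[0],P[:,:,1]-p[1])<75
rect(P,(150,120,300,260),near&(Z>p[2]+10)&(Z<p[2]+75),"heldbar")
q=P[near&(Z>60)&(Z<400)]; L=R.from_quat(s["orientation"]).inv().apply(q-p); 
k=L[(L[:,2]>-75)&(L[:,2]<20)]; print(np.percentile(k,[1,99],axis=0).round())
k=L[(L[:,2]>-40)&(L[:,2]<-20)]; print(np.percentile(k,[1,99],axis=0).round())
E
```

```text
clock: 8.85
position: [545.1, -168.3, 91.5]
orientation: [0.988, 0.157, 0.0, 0.0]
force: [-0.3, -0.2, -4.0]
width: 0.26
grip_force: 30.0
dp [0.364, -1.334, -0.008] rot [0.0, -0.0, 0.29] | clock 8.85 pos [ 545.1 -168.3   91.5] F [-0.3 -0.2 -4. ] w 0.26 grip 30.0
dp [0.364, -1.334, 0.422] rot [0.0, -0.0, 0.29] | clock 8.85 pos [ 545.1 -168.3   91.5] F [-0.3 -0.2 -4. ] w 0.26 grip 30.0
[9.87574026e-01 1.57154383e-01 4.92235550e-05 2.01459846e-04]
heldbar 334 [ 548. -167.] [126.  54.] ang 22.2 z 145.9 mean [ 568. -160.  144.]
[[-55. -23. -73.]
 [ 66.  24. -33.]]
[[  8. -22. -40.]
 [ 66.  23. -29.]]
```

```bash
python3 -m jog '{"dp":[[0.05,-0.18,0],[0.1,-0.37,0],[0.15,-0.55,0],[0.18,-0.67,0],[0.18,-0.67,0]],"rotation":[[0,0,0],[0,0,0],[0,0,0],[0,0,0],[0,0,0]],"jaw":[1,1,1,1,1]}' 
python3 -m jog '{"dp":[[0.05,-0.18,0],[0.1,-0.37,0],[0.15,-0.55,0],[0.18,-0.665,0],[0.18,-0.665,0]],"rotation":[[0,0,0.07],[0,0,0.14],[0,0,0.21],[0,0,0.29],[0,0,0.29]],"jaw":[1,1,1,1,1]}' 
python3 -m jog '{"dp":[[0,0,0],[0,0,0],[0,0,0],[0,0,0],[0,0,0]],"rotation":[[0,0,0],[0,0,0],[0,0,0],[0,0,0],[0,0,0]],"jaw":[1,1,1,1,1]}'
python3 - <<'E'
from h import *
tip(st(0,0,12),down(-8))
c=robot.camera("scene");P=cloud(c);Z=P[:,:,2]
s=robot.read_state(); p=s["position"]
q=P.reshape(-1,3); q=q[(q[:,2]>p[2]+20)&(q[:,2]<p[2]+60)&(np.hypot(q[:,0]-p[0],q[:,1]-p[1])<75)]
L=np.c_[(q-PAD)@SX,(q-PAD)@SY,q[:,2]]; print(len(L),np.percentile(L,[0,1,99,100],axis=0).round())
E
```

```text
clock: 9.4
position: [535.7, -24.5, 89.2]
orientation: [0.987, 0.161, -0.002, -0.002]
force: [-0.4, -0.3, -3.0]
width: 0.258
grip_force: 30.0
clock: 9.9
position: [529.1, 111.6, 89.7]
orientation: [0.998, -0.068, -0.002, -0.0]
force: [-0.0, 0.6, -3.2]
width: 0.256
grip_force: 30.0
clock: 10.4
position: [531.0, 107.1, 91.5]
orientation: [0.998, -0.07, -0.0, 0.0]
force: [0.0, -0.2, -2.4]
width: 0.257
grip_force: 30.0
dp [0.002, -0.005, 0.433] rot [0.0, 0.0, -0.001] | clock 10.4 pos [531.  107.1  91.5] F [ 0.  -0.2 -2.4] w 0.257 grip 30.0
250 [[ -8. -24. 119.]
 [ -6. -24. 121.]
 [ 64.  23. 150.]
 [ 65.  23. 151.]]
```

```bash
python3 -m jog '{"dp":[[0,0,0.15],[0,0,0.3],[0,0,0.38],[0,0,0.42],[0,0,0.435]],"rotation":[[0,0,0],[0,0,0],[0,0,0],[0,0,0],[0,0,0]],"jaw":[1,1,1,1,1]}' 
python3 -m jog '{"dp":[[0,0,0],[0,0,0],[0,0,0.004],[0,0,0.008],[0,0,0.01]],"rotation":[[0,0,0],[0,0,0],[0,0,0],[0,0,0],[0,0,0]],"jaw":[1,1,1,1,1]}'
```

```text
clock: 10.95
position: [530.7, 107.9, 4.0]
orientation: [0.998, -0.07, -0.0, 0.0]
force: [0.3, -0.1, -3.0]
width: 0.259
grip_force: 30.0
clock: 11.45
position: [531.1, 108.0, 2.8]
orientation: [0.998, -0.07, 0.0, -0.0]
force: [0.2, 0.4, -2.6]
width: 0.256
grip_force: 30.0
```

```bash
python3 -m jog '{"dp":[[0,0,0.005],[0,0,0.005],[0,0,0.01],[0,0,0.01],[0,0,0.01]],"rotation":[[0,0,0],[0,0,0],[0,0,0],[0,0,0],[0,0,0]],"jaw":[1,1,1,1,1]}'
```

```text
clock: 11.95
position: [531.2, 108.0, 2.3]
orientation: [0.998, -0.07, 0.0, 0.0]
force: [-6.1, -1.0, 13.6]
width: 0.254
grip_force: 30.0
```

Contact. Release to a partial opening and rise.

```bash
python3 -m jog '{"dp":[[0,0,-0.005],[0,0,-0.005],[0,0,-0.005],[0,0,-0.005],[0,0,-0.005]],"rotation":[[0,0,0],[0,0,0],[0,0,0],[0,0,0],[0,0,0]],"jaw":[0,0,0,0,0]}'
python3 -m jog '{"dp":[[0,0,-0.1],[0,0,-0.3],[0,0,-0.5],[0,0,-0.7],[0,0,-0.8]],"rotation":[[0,0,0],[0,0,0],[0,0,0],[0,0,0],[0,0,0]],"jaw":[0,0,0,0,0]}'
python3 -m jog '{"dp":[[0,0,-0.2],[0,0,-0.4],[0,0,-0.6],[0,0,-0.6],[0,0,-0.6]],"rotation":[[0,0,0],[0,0,0],[0,0,0],[0,0,0],[0,0,0]],"jaw":[0,0,0,0,0]}'
python3 - <<'E'
from h import *
c=robot.camera("scene");P=cloud(c); q=P.reshape(-1,3)
S=np.c_[(q-PAD)@SX,(q-PAD)@SY,q[:,2]]
k=(abs(S[:,0])<90)&(abs(S[:,1])<45)&(S[:,2]>48)&(S[:,2]<70); m=S[k]
print("bar",len(m),np.percentile(m,[0,2,98,100],axis=0).round())
for a,b in((-70,-40),(40,75)):
    e=m[(m[:,0]>a)&(m[:,0]<b)&(m[:,2]>52)]; print(len(e),e.mean(0).round(1),e[:,1].min(),e[:,1].max())
# bracket plane estimate
b=S[(S[:,1]>95)&(S[:,1]<260)&(abs(S[:,0])<25)&(S[:,2]>70)&(S[:,2]<280)]
f=np.polyfit(b[:,1],b[:,2],1); print("br",len(b),f,np.pi-np.arctan(f[0]),b[:,0].mean(),b.max(0).round())
t=b[b[:,1]>200]; print(np.percentile(t,[5,50,95],axis=0).round())
th=np.pi-np.arctan(f[0]); print(th)
tb=st(0,80-195*np.cos(th),37+195*np.sin(th)); print("tab",tb.round())
tip(tb+[0,0,60],down(82))
E
```

```text
clock: 12.45
position: [530.9, 107.9, 1.4]
orientation: [0.998, -0.07, -0.0, 0.0]
force: [-0.7, 0.5, 0.1]
width: 0.501
grip_force: 0.0
clock: 12.95
position: [532.6, 108.5, 165.1]
orientation: [0.998, -0.07, 0.002, -0.001]
force: [-0.4, -0.2, -0.3]
width: 0.498
grip_force: 0.0
clock: 13.45
position: [531.1, 108.0, 282.0]
orientation: [0.998, -0.07, 0.001, -0.0]
force: [-0.3, -0.2, 0.5]
width: 0.496
grip_force: 0.0
bar 189 [[-63. -22.  48.]
 [-60. -21.  50.]
 [ 62.  22.  61.]
 [ 65.  23.  62.]]
44 [-49.8   1.   56.3] -22.13480349164242 23.185461315311954
36 [51.   9.8 56.8] -22.053578361242195 23.174636343403826
br 346 [0.82541526 5.40804227] 2.451545573651588 6.50844938010226 [ 14. 249. 213.]
[[ -0. 203. 169.]
 [  7. 223. 191.]
 [ 10. 245. 209.]]
2.451545573651588
tab [564. 336. 191.]
dp [0.006, -1.154, 0.332] rot [-0.0, 0.001, -1.0] | clock 13.5 pos [530.4 107.8 280.7] F [ 1.  -0.3 -0.6] w 0.501 grip 0.0
```

```bash
python3 -m jog '{"dp":[[0,-0.25,0],[0,-0.5,0],[0,-0.75,0],[0,-1,0],[0,-1,0]],"rotation":[[0,0,-0.09],[0,0,-0.18],[0,0,-0.27],[0,0,-0.36],[0,0,-0.45]],"jaw":[0,0,0,0,0]}'
python3 -m jog '{"dp":[[0,0,0],[0,0,0],[0,0,0],[0,0,0],[0,0,0]],"rotation":[[0,0,-0.09],[0,0,-0.18],[0,0,-0.27],[0,0,-0.36],[0,0,-0.45]],"jaw":[0,0,0,0,0]}'
python3 -m jog '{"dp":[[0,0,0],[0,0,0],[0,0,0],[0,0,0],[0,0,0]],"rotation":[[0,0,-0.09],[0,0,-0.1],[0,0,-0.1],[0,0,-0.1],[0,0,-0.1]],"jaw":[0,0,0,0,0]}'
python3 - <<'E'
from h import *
tip([564,336,172],down(82)); print(robot.read_state()["joints"].round(2))
E
```

```text
clock: 14.0
position: [555.4, 313.9, 278.2]
orientation: [0.958, 0.287, -0.003, -0.002]
force: [0.4, 0.0, 0.8]
width: 0.5
grip_force: 0.0
clock: 14.5
position: [557.9, 305.5, 278.9]
orientation: [0.802, 0.597, -0.002, -0.0]
force: [-0.4, 0.5, 0.5]
width: 0.499
grip_force: 0.0
clock: 15.0
position: [558.7, 306.0, 281.2]
orientation: [0.755, 0.655, -0.0, -0.0]
force: [0.2, 0.5, -0.5]
width: 0.497
grip_force: 0.0
dp [0.153, 0.005, 0.731] rot [-0.0, 0.0, -0.001] | clock 15.0 pos [558.7 306.  281.2] F [ 0.2  0.5 -0.5] w 0.497 grip 0.0
[-0.14  0.44 -0.59  1.49  0.25  1.29 -0.89]
```

```bash
python3 -m jog '{"dp":[[0.153,0.005,0.15],[0.153,0.005,0.35],[0.153,0.005,0.55],[0.153,0.005,0.73],[0.153,0.005,0.73]],"rotation":[[0,0,0],[0,0,0],[0,0,0],[0,0,0],[0,0,0]],"jaw":[0,0,0,0,0]}' 15
python3 -m jog '{"dp":[[0,0,0],[0,0,0],[0,0,0],[0,0,0],[0,0,0]],"rotation":[[0,0,0],[0,0,0],[0,0,0],[0,0,0],[0,0,0]],"jaw":[0,1,1,1,1]}'
python3 -m jog '{"dp":[[0,0,0],[0,0,0],[0,0,0],[0,0,0],[0,0,0]],"rotation":[[0,0,0],[0,0,0],[0,0,0],[0,0,0],[0,0,0]],"jaw":[1,1,1,1,1]}'
python3 - <<'E'
from h import *
s=robot.read_state(); p=s["position"]; pinch=p+[0,0,OFF+19]; d=pinch-PAD
y,z=d@SY-80,d[2]-37; th0=np.arctan2(z,-y); r=np.hypot(y,z); print("pinch station",(d@SX).round(1),y.round(1),z.round(1),"th",th0,"r",r)
print(np.round(s["orientation"],3))
# waypoints relative to now, tool x=+station y, z=down; rows
for th in np.arange(th0,-0.01,-th0/24): print(round(th,2),[round(float(-r*np.cos(th)-y)/200,3),round(float(z-r*np.sin(th))/200,3)])
E
```

```text
clock: 15.5
position: [561.0, 333.7, 130.2]
orientation: [0.755, 0.656, -0.005, -0.001]
force: [-0.8, 0.4, -0.3]
width: 0.505
grip_force: 0.0
clock: 16.0
position: [564.5, 336.4, 136.6]
orientation: [0.755, 0.656, 0.001, 0.0]
force: [-0.4, -0.2, 0.2]
width: 0.175
grip_force: 0.0
clock: 16.5
position: [566.5, 336.1, 136.5]
orientation: [0.755, 0.656, 0.002, 0.001]
force: [5.4, 0.3, 1.0]
width: 0.11
grip_force: 15.0
pinch station 2.9 150.7 125.5 th 2.4470280188133966 r 196.14827169843508
[0.755 0.656 0.002 0.001]
2.45 [0.0, -0.0]
2.35 [-0.068, -0.073]
2.24 [-0.143, -0.14]
2.14 [-0.224, -0.198]
2.04 [-0.311, -0.247]
1.94 [-0.402, -0.288]
1.84 [-0.497, -0.319]
1.73 [-0.595, -0.34]
1.63 [-0.694, -0.351]
1.53 [-0.794, -0.352]
1.43 [-0.894, -0.343]
1.33 [-0.992, -0.324]
1.22 [-1.087, -0.294]
1.12 [-1.179, -0.256]
1.02 [-1.267, -0.208]
0.92 [-1.35, -0.151]
0.82 [-1.426, -0.086]
0.71 [-1.495, -0.014]
0.61 [-1.556, 0.064]
0.51 [-1.61, 0.149]
0.41 [-1.654, 0.239]
0.31 [-1.689, 0.332]
0.2 [-1.714, 0.429]
0.1 [-1.729, 0.528]
-0.0 [-1.734, 0.628]
```

```bash
python3 -m jog '{"dp":[[-0.068,0,-0.073],[-0.143,0,-0.14],[-0.224,0,-0.198],[-0.311,0,-0.247],[-0.402,0,-0.288]],"rotation":[[0,0,0],[0,0,0],[0,0,0],[0,0,0],[0,0,0]],"jaw":[1,1,1,1,1]}'
python3 -m jog '{"dp":[[-0.095,0,-0.031],[-0.193,0,-0.052],[-0.292,0,-0.063],[-0.392,0,-0.064],[-0.492,0,-0.055]],"rotation":[[0,0,0],[0,0,0],[0,0,0],[0,0,0],[0,0,0]],"jaw":[1,1,1,1,1]}'
python3 - <<'E'
from h import *
s=robot.read_state(); p=s["position"]; pinch=p+[0,0,OFF+19]; d=pinch-PAD
y,z=d@SY-80,d[2]-37; print((d@SX).round(1),y.round(1),z.round(1),"th",np.arctan2(z,-y),"r",np.hypot(y,z),s["force"].round(1),s["orientation"].round(3))
E
```

```text
clock: 17.0
position: [555.3, 255.7, 194.0]
orientation: [0.755, 0.656, 0.002, 0.001]
force: [9.1, -0.1, -3.9]
width: 0.108
grip_force: 15.0
clock: 17.5
position: [542.0, 158.9, 205.5]
orientation: [0.755, 0.656, 0.003, 0.001]
force: [10.1, 0.8, -3.6]
width: 0.107
grip_force: 15.0
3.3 -28.1 194.5 th 1.4272379586561967 r 196.49571827878574 [10.1  0.8 -3.6] [0.755 0.656 0.003 0.001]
```

```bash
python3 -m jog '{"dp":[[-0.098,0.01,0.019],[-0.193,0.01,0.049],[-0.285,0.01,0.087],[-0.373,0.01,0.135],[-0.456,0.01,0.192]],"rotation":[[0,0,0],[0,0,0],[0,0,0],[0,0,0],[0,0,0]],"jaw":[1,1,1,1,1]}'
python3 -m jog '{"dp":[[-0.076,0,0.065],[-0.145,0,0.137],[-0.206,0,0.215],[-0.26,0,0.3],[-0.304,0,0.39]],"rotation":[[0,0,0],[0,0,0],[0,0,0],[0,0,0],[0,0,0]],"jaw":[1,1,1,1,1]}'
python3 -m jog '{"dp":[[-0.02,0,0.05],[-0.035,0,0.093],[-0.06,0,0.19],[-0.075,0,0.289],[-0.08,0,0.37]],"rotation":[[0,0,0],[0,0,0],[0,0,0],[0,0,0],[0,0,0]],"jaw":[1,1,1,1,1]}'
python3 - <<'E'
from h import *
s=robot.read_state(); p=s["position"]; pinch=p+[0,0,OFF+19]; d=pinch-PAD
y,z=d@SY-80,d[2]-37; print((d@SX).round(1),y.round(1),z.round(1),"th",np.arctan2(z,-y),"r",np.hypot(y,z),s["force"].round(1),s["orientation"].round(3))
E
```

```text
clock: 18.0
position: [529.4, 67.3, 166.1]
orientation: [0.755, 0.656, 0.001, 0.001]
force: [4.6, -1.0, 2.5]
width: 0.108
grip_force: 15.0
clock: 18.5
position: [520.9, 6.1, 87.0]
orientation: [0.755, 0.656, 0.0, 0.001]
force: [5.5, -2.4, 1.8]
width: 0.108
grip_force: 15.0
clock: 19.0
position: [518.7, -10.0, 12.6]
orientation: [0.755, 0.655, 0.0, 0.001]
force: [5.1, -5.1, 0.8]
width: 0.111
grip_force: 15.0
3.7 -198.7 1.6 th 0.007857652512978616 r 198.66468499848506 [ 5.1 -5.1  0.8] [0.755 0.655 0.    0.001]
```

```bash
python3 -m jog '{"dp":[[0.01,0,0.01],[0.01,0,0.015],[0.01,0,0.02],[0.01,0,0.02],[0.01,0,0.02]],"rotation":[[0,0,0],[0,0,0],[0,0,0],[0,0,0],[0,0,0]],"jaw":[1,1,1,1,1]}'
```

```text
clock: 19.5
position: [518.6, -10.0, 9.1]
orientation: [0.756, 0.655, -0.001, 0.002]
force: [5.0, -10.8, 0.3]
width: 0.108
grip_force: 15.0
```

```bash
python3 -m jog '{"dp":[[0.02,0,0.01],[0.02,0,0.015],[0.02,0,0.015],[0.02,0,0.015],[0.02,0,0.015]],"rotation":[[0,0,0],[0,0,0],[0,0,0],[0,0,0],[0,0,0]],"jaw":[1,1,1,1,1]}'
python3 - <<'E'
from h import *
c=robot.camera("scene");P=cloud(c); q=P.reshape(-1,3); save("down",c["img"][165:275,240:350],5)
S=np.c_[(q-PAD)@SX,(q-PAD)@SY,q[:,2]]
b=S[(S[:,1]<60)&(S[:,1]>-50)&(abs(S[:,0]-2)<10)&(S[:,2]>66)&(S[:,2]<100)]
for a in range(-50,60,20):
    k=b[(b[:,1]>=a)&(b[:,1]<a+20)]; print(a,len(k),np.percentile(k[:,2],[50,90]).round(1) if len(k) else "")
E
```

```text
clock: 20.0
position: [518.6, -9.2, 5.8]
orientation: [0.756, 0.654, -0.003, 0.002]
force: [5.5, -16.9, -0.5]
width: 0.108
grip_force: 15.0
-50 23 [76.4 79.8]
-30 23 [76.5 79.5]
-10 26 [75.5 79.2]
10 23 [75.4 78.2]
30 12 [74.1 78. ]
50 13 [75.6 77.6]
```

View pics/down.png

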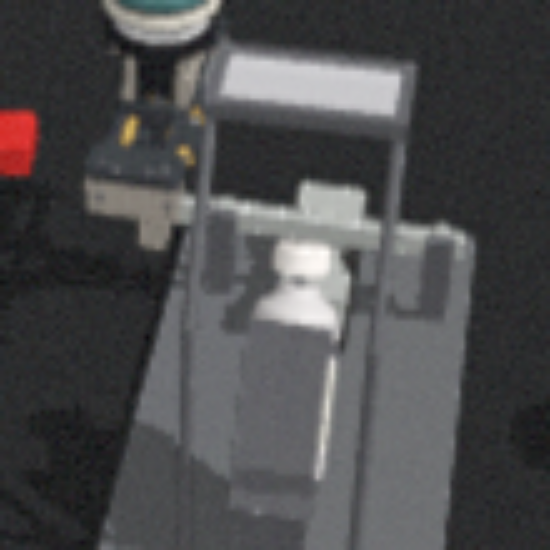

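The bracket lies over the waist and is roughly level, but there is no downward reaction yet. I'll relax the sideways push and press until it stops.

```bash
python3 -m jog '{"dp":[[-0.025,0,0.005],[-0.025,0,0.01],[-0.025,0,0.015],[-0.025,0,0.02],[-0.025,0,0.02]],"rotation":[[0,0,0],[0,0,0],[0,0,0],[0,0,0],[0,0,0]],"jaw":[1,1,1,1,1]}'
```

```text
clock: 20.55
position: [518.9, -9.1, 3.2]
orientation: [0.755, 0.656, -0.0, 0.001]
force: [2.6, -6.3, 8.6]
width: 0.114
grip_force: 15.0
```

```bash
python3 -m jog '{"dp":[[0,0,0],[0,0,0],[0,0,0],[0,0,0],[0,0,0]],"rotation":[[0,0,0],[0,0,0],[0,0,0],[0,0,0],[0,0,0]],"jaw":[0,0,0,0,0]}'
python3 -m jog '{"dp":[[0,0,-0.1],[0,0,-0.3],[0,0,-0.5],[0,0,-0.7],[0,0,-0.9]],"rotation":[[0,0,0],[0,0,0],[0,0,0],[0,0,0],[0,0,0]],"jaw":[0,0,0,0,0]}'
python3 -m jog '{"dp":[[0,0,0],[0,0,-0.2],[0,0,-0.4],[0,0,-0.4],[0,0,-0.4]],"rotation":[[0,0,0],[0,0,0],[0,0,0],[0,0,0],[0,0,0]],"jaw":[0.3,1,1,1,1]}'
python3 - <<'E'
from h import *
c=robot.camera("scene");P=cloud(c); q=P.reshape(-1,3); s=robot.read_state()
S=np.c_[(q-PAD)@SX,(q-PAD)@SY,q[:,2]]
b=S[(S[:,1]<100)&(S[:,1]>-140)&(abs(S[:,0]-2)<9)&(S[:,2]>62)&(S[:,2]<100)]
for a in range(-140,100,20):
    k=b[(b[:,1]>=a)&(b[:,1]<a+20)]; print(a,len(k),np.percentile(k[:,2],[50,90]).round(1) if len(k) else "")
m=S[(S[:,2]>172)&(S[:,2]<192)&(abs(S[:,0]-150)<40)&(abs(S[:,1])<40)]; print("cap",len(m),np.percentile(m,[2,50,98],axis=0).round(1))
Rd=down(-8,32); a=-Rd.apply([0,0,1]); cap=st(150,0,150); print("capaxis",a.round(3))
tip(cap+80*a,Rd)
E
```

```text
clock: 21.05
position: [517.4, -6.2, 2.4]
orientation: [0.755, 0.656, -0.0, -0.0]
force: [0.4, 0.2, 0.6]
width: 0.495
grip_force: 0.0
clock: 21.55
position: [517.4, -6.3, 184.3]
orientation: [0.755, 0.656, -0.0, -0.0]
force: [1.4, 0.1, 0.4]
width: 0.499
grip_force: 0.0
clock: 22.05
position: [517.8, -6.6, 262.5]
orientation: [0.755, 0.656, 0.0, 0.0]
force: [-0.2, -0.4, -0.1]
width: 0.086
grip_force: 0.0
-140 15 [73.8 79. ]
-120 27 [75.2 77. ]
-100 10 [74.8 77.6]
-80 6 [77.2 79.5]
-60 25 [72.5 78.9]
-40 31 [73.2 78.4]
-20 25 [74.6 78. ]
0 27 [72.3 78.5]
20 28 [70.8 79.4]
40 13 [72.8 78.1]
60 16 [75.1 77.8]
80 12 [77.1 79.8]
cap 69 [[145.1 -13.1 174.9]
 [168.    2.1 181.3]
 [176.3  17.  189.1]]
capaxis [-0.525  0.074  0.848]
dp [0.578, 0.628, 0.224] rot [-0.279, 0.28, 0.971] | clock 22.1 pos [517.   -6.7 261.5] F [-0.6  0.1 -0.2] w 0.044 grip 0.0
```

```bash
python3 -m jog '{"dp":[[0.15,0,0],[0.3,0,0],[0.45,0,0],[0.57,0,0],[0.57,0,0]],"rotation":[[0,0,0.09],[0,0,0.18],[0,0,0.27],[0,0,0.36],[0,0,0.45]],"jaw":[1,1,1,1,1]}'
python3 -m jog '{"dp":[[0,0,0],[0,0,0],[0,0,0],[0,0,0],[0,0,0]],"rotation":[[0,0,0.09],[0,0,0.18],[0,0,0.27],[0,0,0.36],[0,0,0.45]],"jaw":[1,1,1,1,1]}'
python3 -m jog '{"dp":[[0,0,0],[0,0,0],[0,0,0],[0,0,0],[0,0,0]],"rotation":[[0,0,0.09],[0,0,0.1],[0,0,0.1],[0,0,0.1],[0,0,0.1]],"jaw":[1,1,1,1,1]}'
python3 - <<'E'
from h import *
Rd=down(-8,32); a=-Rd.apply([0,0,1]); cap=st(150,0,150)
tip(cap+70*a,Rd); print(robot.read_state()["joints"].round(2))
E
```

```text
clock: 22.6
position: [532.2, 110.4, 260.4]
orientation: [0.935, 0.354, -0.002, -0.001]
force: [1.1, -0.8, -0.5]
width: 0.006
grip_force: 0.0
clock: 23.1
position: [532.5, 106.1, 260.3]
orientation: [1.0, 0.006, -0.002, 0.0]
force: [0.3, 0.2, 0.3]
width: 0.005
grip_force: 0.0
clock: 23.6
position: [533.6, 106.3, 262.3]
orientation: [0.998, -0.069, -0.0, 0.0]
force: [1.1, 0.1, 0.2]
width: 0.008
grip_force: 0.0
dp [0.651, -0.006, 0.271] rot [-0.0, 0.356, 0.001] | clock 23.6 pos [533.6 106.3 262.3] F [1.1 0.1 0.2] w 0.008 grip 0.0
[ 0.07  0.24 -0.39  1.75  0.1   1.17 -2.06]
```

```bash
python3 -m jog '{"dp":[[0,0,0.02],[0.1,0,0.06],[0.25,0,0.12],[0.4,0,0.2],[0.651,-0.006,0.271]],"rotation":[[0,0.09,0],[0,0.18,0],[0,0.27,0],[0,0.356,0],[0,0.356,0]],"jaw":[1,1,1,1,1]}'
python3 -m jog '{"dp":[[0,0,0],[0,0,0],[0,0,0],[0,0,0],[0,0,0]],"rotation":[[0,0,0],[0,0,0],[0,0,0],[0,0,0],[0,0,0]],"jaw":[1,1,1,1,1]}'
python3 - <<'E'
from h import *
Rd=down(-8,32); a=-Rd.apply([0,0,1]); cap=st(150,0,150)
tip(cap,Rd); s=robot.read_state(); print(s["joints"].round(2))
c=robot.camera("scene"); P=cloud(c); save("cap",c["img"][140:250,240:350],5)
Rm=R.from_quat(s["orientation"]); p=s["position"]
q=P.reshape(-1,3); q=q[(q[:,2]>195)&(q[:,2]<295)]; L=Rm.inv().apply(q-p); L=L[(abs(L[:,1])<30)&(abs(L[:,0])<40)]
for z in range(20,120,8):
    k=L[(L[:,2]<-z)&(L[:,2]>-z-8)]
    if len(k): print(z,len(k),np.percentile(k[:,:2],[0,50,100],axis=0).round().tolist())
E
```

```text
clock: 24.1
position: [650.6, 91.0, 208.2]
orientation: [0.959, -0.064, 0.274, 0.02]
force: [1.2, -0.1, 0.2]
width: 0.003
grip_force: 0.0
clock: 24.6
position: [655.7, 90.2, 212.1]
orientation: [0.959, -0.067, 0.276, 0.019]
force: [0.7, 0.4, -0.2]
width: 0.006
grip_force: 0.0
dp [0.018, -0.002, 0.386] rot [-0.0, -0.002, -0.0] | clock 24.6 pos [655.7  90.2 212.1] F [ 0.7  0.4 -0.2] w 0.006 grip 0.0
[-0.05  0.23 -0.3   2.02  0.7   0.49 -2.6 ]
68 2 [[8.0, 6.0], [9.0, 8.0], [9.0, 9.0]]
76 31 [[3.0, -17.0], [11.0, -2.0], [15.0, 16.0]]
84 28 [[6.0, -17.0], [10.0, 2.0], [14.0, 17.0]]
92 2 [[8.0, -13.0], [8.0, -10.0], [9.0, -7.0]]
```

View pics/cap.png

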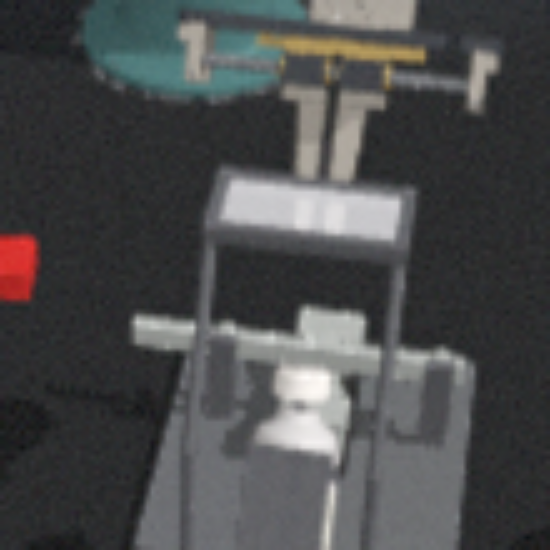

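```bash
python3 -m jog '{"dp":[[0.018,0,0.12],[0.018,0,0.25],[0.018,0,0.33],[0.018,0,0.36],[0.018,0,0.36]],"rotation":[[0,0,0],[0,0,0],[0,0,0],[0,0,0],[0,0,0]],"jaw":[1,1,1,1,1]}'
python3 -m jog '{"dp":[[0,0,0],[0,0,0.015],[0,0,0.03],[0,0,0.03],[0,0,0.03]],"rotation":[[0,0,0],[0,0,0],[0,0,0],[0,0,0],[0,0,0]],"jaw":[1,1,1,1,1]}'
python3 -m jog '{"dp":[[0,0,0],[0,0,0.01],[0,0,0.02],[0,0,0.02],[0,0,0.02]],"rotation":[[0,0,0],[0,0,0],[0,0,0],[0,0,0],[0,0,0]],"jaw":[1,1,1,1,1]}'
```

```text
clock: 25.15
position: [696.3, 84.2, 151.3]
orientation: [0.959, -0.067, 0.275, 0.019]
force: [0.8, -0.2, 0.2]
width: 0.003
grip_force: 0.0
clock: 25.65
position: [700.2, 84.0, 147.5]
orientation: [0.959, -0.067, 0.276, 0.019]
force: [-0.4, 0.6, 3.1]
width: 0.007
grip_force: 1.4
clock: 26.15
position: [702.4, 83.7, 143.8]
orientation: [0.959, -0.067, 0.276, 0.019]
force: [-0.3, 0.8, 6.4]
width: 0.006
grip_force: 2.4
```

```bash
python3 -m jog '{"dp":[[0,0,0.01],[0,0,0.02],[0,0,0.02],[0,0,0.02],[0,0,0.02]],"rotation":[[0,0,0],[0,0,0],[0,0,0],[0,0,0],[0,0,0]],"jaw":[1,1,1,1,1]}'
```

```text
clock: 26.65
position: [703.6, 83.5, 142.0]
orientation: [0.959, -0.067, 0.276, 0.02]
force: [-14.6, 0.3, 20.5]
width: 0.002
grip_force: 12.4
```

Bottomed out. Back off along the axis.

```bash
python3 -m jog '{"dp":[[0,0,-0.1],[0,0,-0.25],[0,0,-0.4],[0,0,-0.45],[0,0,-0.45]],"rotation":[[0,0,0],[0,0,0],[0,0,0],[0,0,0],[0,0,0]],"jaw":[1,1,1,1,1]}'
python3 -m jog '{"dp":[[-0.1,0,-0.05],[-0.2,0,-0.1],[-0.3,0,-0.15],[-0.4,0,-0.2],[-0.4,0,-0.2]],"rotation":[[0,-0.09,0],[0,-0.18,0],[0,-0.27,0],[0,-0.356,0],[0,-0.356,0]],"jaw":[1,0.5,0,0,0]}'
python3 - <<'E'
from h import *
tip(st(0,-115,37+90),down(-8))
c=robot.camera("scene");P=cloud(c); q=P.reshape(-1,3)
S=np.c_[(q-PAD)@SX,(q-PAD)@SY,q[:,2]]
b=S[(S[:,1]<-80)&(S[:,1]>-145)&(abs(S[:,0]-2)<12)&(S[:,2]>55)&(S[:,2]<120)]; print(np.percentile(b,[5,50,95],axis=0).round())
m=S[(S[:,2]>172)&(S[:,2]<192)&(abs(S[:,0]-150)<40)&(abs(S[:,1])<40)]; print("cap",len(m),np.percentile(m,[2,50,98],axis=0).round(1))
E
```

```text
clock: 27.15
position: [656.6, 89.7, 216.9]
orientation: [0.959, -0.067, 0.276, 0.019]
force: [0.7, 0.6, 0.3]
width: 0.004
grip_force: 0.0
clock: 27.65
position: [569.7, 100.5, 204.9]
orientation: [0.997, -0.072, -0.002, 0.0]
force: [0.1, -0.7, -0.2]
width: 0.332
grip_force: 0.0
dp [-0.19, 0.565, 0.426] rot [0.0, 0.003, -0.003] | clock 27.65 pos [569.7 100.5 204.9] F [ 0.1 -0.7 -0.2] w 0.332 grip 0.0
[[   1. -131.   61.]
 [   9. -112.   73.]
 [  12.  -93.   79.]]
cap 70 [[146.4 -13.  173.8]
 [168.4   2.5 181.3]
 [174.9  17.1 190.1]]
```

```bash
python3 -m jog '{"dp":[[-0.05,0.15,0],[-0.1,0.3,0],[-0.19,0.45,0],[-0.19,0.565,0],[-0.19,0.565,0]],"rotation":[[0,0,-0.09],[0,0,-0.18],[0,0,-0.27],[0,0,-0.36],[0,0,-0.45]],"jaw":[0,0,0,0,0]}'
python3 -m jog '{"dp":[[0,0,0],[0,0,0],[0,0,0],[0,0,0],[0,0,0]],"rotation":[[0,0,-0.09],[0,0,-0.18],[0,0,-0.27],[0,0,-0.36],[0,0,-0.45]],"jaw":[0,0,0,0,0]}'
python3 -m jog '{"dp":[[0,0,0],[0,0,0],[0,0,0],[0,0,0],[0,0,0]],"rotation":[[0,0,-0.09],[0,0,-0.1],[0,0,-0.1],[0,0,-0.1],[0,0,-0.1]],"jaw":[0,0,0,0,0]}'
python3 - <<'E'
from h import *
tip(st(2,-116,37-21),down(82))
E
```

```text
clock: 28.2
position: [513.8, -8.6, 206.4]
orientation: [0.96, 0.28, -0.0, 0.002]
force: [-0.1, -0.3, 0.1]
width: 0.5
grip_force: 0.0
clock: 28.7
position: [514.6, -4.5, 206.5]
orientation: [0.802, 0.597, -0.0, 0.001]
force: [-0.2, -0.0, -0.4]
width: 0.502
grip_force: 0.0
clock: 29.2
position: [515.0, -4.3, 207.5]
orientation: [0.755, 0.656, -0.0, 0.0]
force: [0.6, 0.4, -0.7]
width: 0.502
grip_force: 0.0
dp [-0.012, 0.013, 0.992] rot [0.0, 0.0, -0.001] | clock 29.2 pos [515.   -4.3 207.5] F [ 0.6  0.4 -0.7] w 0.502 grip 0.0
```

```bash
python3 -m jog '{"dp":[[-0.012,0.013,0.25],[-0.012,0.013,0.5],[-0.012,0.013,0.75],[-0.012,0.013,0.9],[-0.012,0.013,0.992]],"rotation":[[0,0,0],[0,0,0],[0,0,0],[0,0,0],[0,0,0]],"jaw":[0,0,0,0,0]}' 15
python3 -m jog '{"dp":[[0,0,0],[0,0,0],[0,0,0],[0,0,0],[0,0,0]],"rotation":[[0,0,0],[0,0,0],[0,0,0],[0,0,0],[0,0,0]],"jaw":[0,1,1,1,1]}'
python3 -m jog '{"dp":[[0,0,0],[0,0,0],[0,0,0],[0,0,0],[0,0,0]],"rotation":[[0,0,0],[0,0,0],[0,0,0],[0,0,0],[0,0,0]],"jaw":[1,1,1,1,1]}'
python3 - <<'E'
from h import *
r=196
for th in np.arange(0,2.41,.12): print(round(th,2),[round((r-r*np.cos(th))/200,3),round(-r*np.sin(th)/200,3)])
E
```

```text
clock: 29.7
position: [515.5, -7.1, 6.3]
orientation: [0.755, 0.656, -0.001, -0.001]
force: [-0.4, -0.8, -0.7]
width: 0.499
grip_force: 0.0
clock: 30.2
position: [518.1, -7.3, 10.2]
orientation: [0.755, 0.656, 0.001, 0.001]
force: [0.0, 0.2, 0.1]
width: 0.175
grip_force: 0.0
clock: 30.7
position: [519.1, -7.4, 10.0]
orientation: [0.755, 0.656, 0.001, 0.001]
force: [5.4, -1.0, 2.8]
width: 0.103
grip_force: 15.0
0.0 [np.float64(0.0), np.float64(-0.0)]
0.12 [np.float64(0.007), np.float64(-0.117)]
0.24 [np.float64(0.028), np.float64(-0.233)]
0.36 [np.float64(0.063), np.float64(-0.345)]
0.48 [np.float64(0.111), np.float64(-0.453)]
0.6 [np.float64(0.171), np.float64(-0.553)]
0.72 [np.float64(0.243), np.float64(-0.646)]
0.84 [np.float64(0.326), np.float64(-0.73)]
0.96 [np.float64(0.418), np.float64(-0.803)]
1.08 [np.float64(0.518), np.float64(-0.864)]
1.2 [np.float64(0.625), np.float64(-0.913)]
1.32 [np.float64(0.737), np.float64(-0.949)]
1.44 [np.float64(0.852), np.float64(-0.972)]
1.56 [np.float64(0.969), np.float64(-0.98)]
1.68 [np.float64(1.087), np.float64(-0.974)]
1.8 [np.float64(1.203), np.float64(-0.954)]
1.92 [np.float64(1.315), np.float64(-0.921)]
2.04 [np.float64(1.423), np.float64(-0.874)]
2.16 [np.float64(1.525), np.float64(-0.815)]
2.28 [np.float64(1.618), np.float64(-0.744)]
2.4 [np.float64(1.703), np.float64(-0.662)]
```

```bash
python3 -m jog '{"dp":[[0.007,0.01,-0.117],[0.028,0.01,-0.233],[0.063,0.01,-0.345],[0.111,0.01,-0.453],[0.171,0.01,-0.553]],"rotation":[[0,0,0],[0,0,0],[0,0,0],[0,0,0],[0,0,0]],"jaw":[1,1,1,1,1]}'
python3 -m jog '{"dp":[[0.072,0,-0.093],[0.155,0,-0.177],[0.247,0,-0.25],[0.347,0,-0.311],[0.454,0,-0.36]],"rotation":[[0,0,0],[0,0,0],[0,0,0],[0,0,0],[0,0,0]],"jaw":[1,1,1,1,1]}'
python3 -m jog '{"dp":[[0.112,0,-0.036],[0.227,0,-0.059],[0.344,0,-0.067],[0.462,0,-0.061],[0.578,0,-0.041]],"rotation":[[0,0,0],[0,0,0],[0,0,0],[0,0,0],[0,0,0]],"jaw":[1,1,1,1,1]}'
python3 -m jog '{"dp":[[0.112,0,0.033],[0.22,0,0.08],[0.322,0,0.139],[0.415,0,0.21],[0.415,0,0.21]],"rotation":[[0,0,0],[0,0,0],[0,0,0],[0,0,0],[0,0,0]],"jaw":[1,1,1,1,1]}'
```

```text
clock: 31.2
position: [523.6, 26.2, 120.3]
orientation: [0.755, 0.656, -0.0, -0.0]
force: [5.5, 0.2, -3.6]
width: 0.109
grip_force: 15.0
clock: 31.7
position: [535.9, 115.4, 191.9]
orientation: [0.755, 0.656, -0.002, 0.0]
force: [3.3, -0.9, -2.7]
width: 0.11
grip_force: 15.0
clock: 32.2
position: [551.9, 231.3, 200.2]
orientation: [0.755, 0.656, -0.001, 0.0]
force: [0.5, -1.6, 2.3]
width: 0.106
grip_force: 15.0
clock: 32.7
position: [563.7, 317.0, 157.1]
orientation: [0.754, 0.657, 0.001, -0.001]
force: [3.0, 3.2, 2.7]
width: 0.11
grip_force: 15.0
```

Release, rise and verify.

```bash
python3 -m jog '{"dp":[[0,0,0],[0,0,0],[0,0,0],[0,0,0],[0,0,0]],"rotation":[[0,0,0],[0,0,0],[0,0,0],[0,0,0],[0,0,0]],"jaw":[0,0,0,0,0]}'
python3 -m jog '{"dp":[[0,0,-0.1],[0,0,-0.3],[0,0,-0.5],[0,0,-0.6],[0,0,-0.6]],"rotation":[[0,0,0],[0,0,0],[0,0,0],[0,0,0],[0,0,0]],"jaw":[0,0,0,0,0]}'
python3 -m jog '{"dp":[[0,0,0],[0,0,0],[0,0,0],[0,0,0],[0,0,0]],"rotation":[[0,0,0],[0,0,0],[0,0,0],[0,0,0],[0,0,0]],"jaw":[0,0,0,0,0]}'
python3 - <<'E'
from h import *
c=robot.camera("scene");P=cloud(c); q=P.reshape(-1,3)
S=np.c_[(q-PAD)@SX,(q-PAD)@SY,q[:,2]]
m=S[(abs(S[:,0])<90)&(abs(S[:,1])<45)&(S[:,2]>48)&(S[:,2]<66)]; print("bar",len(m),np.percentile(m,[0,2,98,100],axis=0).round())
for a,b in((-70,-35),(35,75)):
    e=m[(m[:,0]>a)&(m[:,0]<b)]; print(len(e),e[:,1].min().round(),e[:,1].max().round())
b=S[(S[:,1]>95)&(S[:,1]<240)&(abs(S[:,0])<25)&(S[:,2]>70)&(S[:,2]<235)]
f=np.polyfit(b[:,1],b[:,2],1); print("bracket",len(b),np.pi-np.arctan(f[0]),b.max(0).round())
m=S[(S[:,2]>172)&(S[:,2]<192)&(abs(S[:,0]-150)<40)&(abs(S[:,1])<40)]; print("cap",len(m),np.percentile(m,[2,50,98],axis=0).round(1))
E
```

```text
clock: 33.2
position: [564.3, 312.5, 158.0]
orientation: [0.755, 0.656, -0.0, 0.0]
force: [-0.5, -0.4, 1.2]
width: 0.493
grip_force: 0.0
clock: 33.7
position: [565.6, 314.2, 281.8]
orientation: [0.755, 0.656, 0.003, 0.001]
force: [-0.1, 0.7, -0.1]
width: 0.5
grip_force: 0.0
clock: 34.2
position: [564.2, 313.0, 277.3]
orientation: [0.755, 0.656, -0.001, -0.0]
force: [-0.2, -0.9, 0.5]
width: 0.497
grip_force: 0.0
bar 189 [[-60. -22.  48.]
 [-56. -21.  49.]
 [ 60.  23.  61.]
 [ 62.  24.  63.]]
52 -22.0 24.0
41 -22.0 23.0
bracket 313 2.257007204462026 [ 15. 220. 235.]
cap 70 [[147.3 -13.2 175.1]
 [167.6   2.5 181.2]
 [175.5  17.1 188.5]]
```

```bash
python3 -c '
from workcell import robot
print(robot.finish_job())'
```

```text
the job is handed in; nothing more can be done
None
```

The job is handed in at about 34 s. In the last camera check the test bar lay centred on the pad, the bracket was open at about 2.26 rad and the cap was up; the hand-in call returned no verdict.

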